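# Feel a bench slide for its tight spot and lock the carriage there

### The job

The hand-operated bench slide has a dry patch somewhere on its rail that cannot be seen. Take the carriage by its finger grip and stroke it gently through its full travel, first until it touches the bumpers at the left end and then back until it touches the bumpers at the right end, feeling for the one place where it drags. Then park the carriage on that tight spot, press the brake lever down flat to lock it there for the service technician, and leave everything else on the bench undisturbed.

Things in the scene. Friction and masses are not known exactly. Their poses are not given: they have to be found in the camera images.
- slide_base: Aluminium plinth of the bench slide, 120 x 330 x 16 mm, fixed to the worktop. Origin on the worktop under its middle; x across the rail (its -x side, with the brake lever, faces the robot), y along the rail towards the left end, z up. Around it stand a 0.29 m tall analyser at the right of the bench (x over 0.40, y under -0.36) and a monitor behind (x over 0.76): keep clear of both.
- guide_rail: Steel rail, 20 mm wide, 316 mm long, top 34 mm above the worktop, along slide_base's y axis; origin and axes as slide_base. The unseen dry patch lies anywhere with its middle within 55 mm of mid travel. Moving the carriage takes about 2 N elsewhere and 6 to 15 N while it is within 7 mm of the middle of the patch; a few mm farther the drag is gone. On the patch a released carriage stays put.
- carriage: Carriage, 0.4 to 0.6 kg, aluminium top plate 92 mm across and 84 mm along the rail, upper face 54 mm above the worktop. Origin and axes coincide with slide_base's when it stands at mid travel, so its y in slide_base's frame is its place on the rail; travel is about 85 mm either way. A white block with three tube holes stands on it behind the grip (x 15 to 41 mm, 78 mm long, top 80 mm up).
- grip_top (a point): Middle of the top of the carriage's finger grip, 90 mm above the worktop: a black upright tab, 28 mm across the rail, 14 mm thick along the rail, 36 mm high, on the top plate 18 mm to the -x side of the carriage's middle. Pinch it with the fingers on its two 28 mm wide faces, closing along the rail.
- stop_left: Grey end block at the left (+y) end of the rail, 50 x 24 x 28 mm, with two rubber bumpers facing the carriage. Fixed; origin and axes as slide_base.
- stop_left_face (a point): Point midway between the tips of the two left bumpers, 121 mm from the middle of the rail, 31 mm above the worktop. The ends of the carriage's 72 mm long runner meet the bumpers; these are firm rubber and give only about 0.1 mm per newton.
- stop_right: The same end block at the right (-y) end of the rail, bumpers facing the carriage.
- stop_right_face (a point): Point midway between the tips of the two right bumpers, 121 mm from the middle of the rail.
- brake_lever (a joint): Brake lever angle, rad. 0 to 0.15: raised 30 to 40 degrees, brake off. 0.70: level, its cam pressed on the plinth, carriage locked, end of its travel; it stays where left. Axis along the rail, 50 mm to the -x side of the carriage's middle, 40 mm above the worktop; lever points to -x, 71 mm long, 22 mm wide, 12 mm thick. Pressing straight down 42 mm out from the axis lays it flat; a few newtons do.
- lever_pad (a point): Point on the upper face of the lever's black paddle, 55 mm out from the lever's axis along the lever.
- petri_dish: Clear lidded dish, 59 mm across, 15 mm high, in front of the slide. Bystander.
- forceps: Steel forceps, 123 mm long, 10 mm high, lying in front of the slide. Bystander.
- beaker: Small glass beaker, 44 mm across, 58 mm high, behind the slide. Bystander.
- cap_bottle: Small bottle with a white screw cap, 22 mm across, 48 mm high, behind the slide. Bystander.
- conical_tube: Screw-cap conical tube, 118 mm long, lying to the right of the slide. Bystander.
- bench_timer: White bench timer, 62 x 66 x 18 mm, at the left of the bench. Bystander.

How it is judged:
By the outcome, as a careful person would: the job done as asked, in the order asked, and still so for the second after the job is handed in, with the robot touching nothing.
It also fails if it takes over 72 s, if anything falls off the work surface, if the arm or the gripper's body presses on something with over 40 N, if the wrist force passes 120 N, or if a joint passes its speed limit or range.

### The arm

A 6-joint arm with a two-finger parallel gripper is mounted at the origin on a cart in front of the work surface, level with it; the furniture and walls round the work are solid. World frame = base frame: x ahead of the robot, y to its left, z up, the work surface at z = 0. Lengths are in m, angles in rad, forces in N, time in s.
With the tool pointing down it reaches from about 0.35 to 0.775 m from the base axis. Payload 7.3 kg.
Tool frame: the origin (TCP) lies at the very end of the fingers, on their centre line; the grasp point (between the pads) lies robot.pinch_z behind it (robot.pinch_z is the distance from the TCP to the grasp point, in m); y points along the fingers, z is the direction in which the jaws open and shut, and the axes are right-handed (so a half turn about y gives the same grasp; the last joint's range is limited). The gripper opens to 92 mm and grips with 3 to 60 N. Pads are 19 mm wide; open, the fingers measure 130 mm over their backs; the gripper's body (75 mm by 190 mm) begins 47 mm behind the grasp point.
Start: joints at [-1.347, 0.342, 1.524, -0, 1.275, -0.146], TCP at [0.19, -0.49, 0.227] pointing down, gripper open.
Joint ranges: [-2.53, 2.53], [-0.77, 2.02], [0.04, 2.7], [-1, 4.14], [0.28, 2.66], [-3.11, 3.11]. Speed limits (rad/s): [2.57, 2.57, 3.14, 3.14, 3.14, 3.14].

### API

Orientations are given as [roll, pitch, yaw] about the fixed x, y, z axes, in that order (R = Rz(yaw) Ry(pitch) Rx(roll)).
In Python, from cell import status, viewer, robot gives the robot as it stands. The module is installed in compiled form; this text tells all that it offers.
- The arm moves only by the shell command python3 -m pendant 'ROWS' [FORCE]. ROWS is JSON, a list that holds one entry, the list of rows, each a list of 7 numbers: the shift along the tool's x, y, z in cm, then the turn, a rotation vector about the tool's x, y, z in rad, then the finger opening in cm, from 0 to 9.18. A call has 1 to 20 rows; each row is the pose to reach, as a shift and turn from the pose commanded when the call began, along the tool's axes at that moment; what a row does not reach only later rows make up. A row lasts 1/10 s, in which the tool goes at most 50 mm and 8.59 degrees, less where a joint would pass 70% of its speed; a pose out of reach is approached as far as the arm can. A call with a gripper value outside its range is refused whole. The fingers move at their own pace and stop on an object; FORCE is the grip in N (left out, the last holds). Time passes only in rows, so rows that repeat a pose let the fingers close. It gives the time, the measured TCP pose, the force and the opening at its end, in the units of the state.
- status.observe(): the state, without advancing time (a new reading comes with each control period).
- viewer.read_camera(name): name is "scene" or "top" or "wrist"; returns a dict with "image" (384x512x3 uint8, red, green, blue), "range_z" (384x512 float32, m along the optical axis (not along the pixel's ray), 0 where there is no reading), "fx", "fy", "cx", "cy" (pixels), "distortion" ([k1, k2, p1, p2, k3] as OpenCV has them; the pictures are not rectified), "camera_from_world" (4x4, takes a point from world to camera coordinates). Camera axes: x right, y up, looking along -z (the intrinsics and any distortion apply to the point x, -y, -z); pixel columns grow to the right and rows downward; lengths in m; the calibration is good to about 2 mm. A picture is of the moment at which its call begins.
- robot.hand_in(): hands the job in, once; it reports no verdict.
The state is a dict: "time": time; "qpos": joint angles; "qvel": joint speeds; "joint_efforts": joint torques, N m; "tool_pos": TCP position; "tool_rot": TCP orientation; "contact_force": force on the tool from outside, world axes, zero at the start; "torque": the same for the moment, N m; "opening": finger opening in m.
Only numpy, scipy, OpenCV 4.12 (cv2) and the standard library are available. Lean on these libraries where they do the work, as an engineer would, in place of code of your own. Each camera call takes 0.05 s, during which the arm holds its last target. There are 200 camera calls.

## Working session

There is one attempt and no reset: what is moved stays moved. The work goes in short steps, Python scripts to look and compute and a shell command to move; the robot and the scene stay as the last step left them, time stands still between calls to the robot, and variables do not carry over. Pictures are saved under pics/ and viewed, about 8 in all and at most 12, crops included, and the job is handed in when it is done.

```bash
mkdir -p pics
cat > h.py <<'E'
import numpy as np, cv2
from cell import status, viewer, robot
def cam(n,save=None):
    c=viewer.read_camera(n)
    if save: cv2.imwrite('pics/'+save,cv2.cvtColor(c['image'],cv2.COLOR_RGB2BGR))
    return c
def world(c,us,vs,z=None):
    # points at pixels; z: intersect plane z, else use range
    K=np.array([[c['fx'],0,c['cx']],[0,c['fy'],c['cy']],[0,0,1.]])
    p=np.stack([us,vs],-1).astype(float).reshape(-1,1,2)
    n=cv2.undistortPoints(p,K,np.array(c['distortion'],float)).reshape(-1,2)
    d=np.c_[n[:,0],-n[:,1],-np.ones(len(n))]
    T=np.linalg.inv(c['camera_from_world']); o=T[:3,3]; w=d@T[:3,:3].T
    s=(z-o[2])/w[:,2] if z is not None else c['range_z'][np.asarray(vs).ravel().astype(int),np.asarray(us).ravel().astype(int)]
    return o+w*np.asarray(s)[:,None]
def cloud(c):
    v,u=np.mgrid[0:384,0:512]; return world(c,u.ravel(),v.ravel()).reshape(384,512,3)
E
python3 - <<'E'
from h import *
s=status.observe(); print(s, robot.pinch_z)
c=cam('top','top1.png'); np.save('top.npy',cloud(c)); d=cam('scene','scene1.png')
print(np.linalg.inv(c['camera_from_world'])[:3,3])
E
```

```text
{'time': 0.0, 'qpos': array([-1.34703275e+00,  3.42723530e-01,  1.52499885e+00, -1.63605451e-05,
        1.27538590e+00, -1.46025411e-01]), 'qvel': array([ 0.00076136, -0.00130849, -0.00102925,  0.0005739 ,  0.00212266,
        0.00088293]), 'joint_efforts': array([-1.18080094e-03, -4.31246817e+01, -2.44216669e+01,  7.16469996e-02,
        5.60376188e-02, -1.21713188e-04]), 'tool_pos': array([ 0.18965967, -0.48912045,  0.22605088]), 'tool_rot': array([-1.57229810e+00,  2.05055894e-04, -2.77179904e+00]), 'contact_force': array([-0.2267679 , -0.23011201,  0.40182126]), 'torque': array([-0.00188326, -0.0592764 , -0.00563209]), 'opening': 0.0921024956307028} 0.0188
[0.51236784 0.20967272 0.98059899]
```

View pics/top1.png

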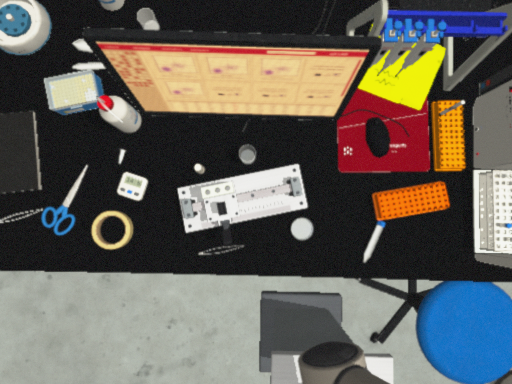

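View pics/scene1.png

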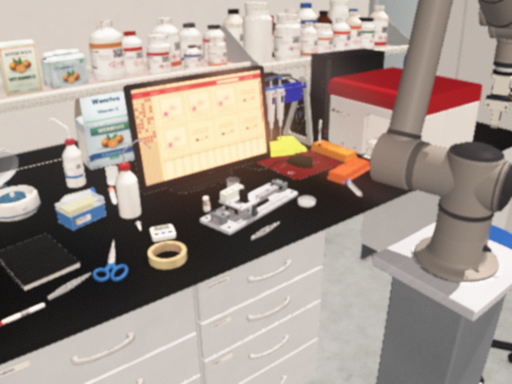

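The top view shows the slide at about (178–312, 165–235). The carriage is near its left end, the grip is at about (221,207) and the lever points down at (228,235). The forceps lie just in front of the lever at (222,250).

Run:
```python
from h import *
P=np.load('top.npy'); im=cv2.imread('pics/top1.png')
R=P[150:265,165:330].reshape(-1,3)
def rect(lo,hi):
    m=(R[:,2]>lo)&(R[:,2]<hi); q=R[m]; r=cv2.minAreaRect((q[:,:2]*1000).astype(np.float32)); print(lo,hi,m.sum(),r, q.mean(0).round(4)); return q
rect(.010,.021); rect(.008,.06); rect(.084,.1); rect(.074,.083); rect(.049,.059)
print(P[195:245:3,216:234:3,2].round(3))
big=cv2.resize(im[150:265,165:330],None,fx=4.8,fy=4.8,interpolation=cv2.INTER_CUBIC); cv2.imwrite('pics/crop1.png',big)
```

```text
0.01 0.021 3725 ((549.897216796875, 244.90213012695312), (263.99102783203125, 332.35162353515625), 12.717658996582031) [0.552  0.2164 0.0164]
0.008 0.06 5798 ((549.897216796875, 244.90213012695312), (263.99102783203125, 332.35162353515625), 12.717658996582031) [0.5515 0.2343 0.0266]
0.084 0.1 109 ((507.5579528808594, 303.8105163574219), (134.8459930419922, 66.39886474609375), 1.7800662517547607) [0.5016 0.2912 0.0884]
0.074 0.083 308 ((512.0679931640625, 295.0216064453125), (148.622314453125, 77.6844711303711), 12.050336837768555) [0.5531 0.3031 0.08  ]
0.049 0.059 902 ((593.6385498046875, 275.4102783203125), (179.00669860839844, 275.1976318359375), 36.30185317993164) [0.5378 0.2973 0.0545]
[[ 0.073  0.053  0.055  0.058  0.055  0.052]
 [ 0.055  0.054  0.054  0.052  0.054  0.053]
 [ 0.056  0.056  0.055  0.055  0.056  0.055]
 [ 0.057  0.09   0.09   0.056  0.051  0.055]
 [ 0.057  0.09   0.092  0.059  0.055  0.057]
 [ 0.055  0.089  0.089  0.053  0.053  0.054]
 [ 0.055  0.087  0.074  0.059  0.053  0.05 ]
 [ 0.058  0.053  0.053  0.057  0.054  0.058]
 [ 0.057  0.053  0.055  0.05   0.048  0.043]
 [ 0.017  0.052  0.051  0.048  0.047  0.045]
 [ 0.017  0.001 -0.     0.058  0.035  0.002]
 [ 0.    -0.     0.001  0.06   0.064 -0.001]
 [-0.     0.003  0.065  0.068  0.074 -0.003]
 [ 0.003  0.     0.073  0.076  0.075  0.001]
 [ 0.001  0.004  0.001  0.079  0.081  0.076]
 [ 0.003  0.003  0.004  0.085  0.084  0.085]
 [-0.001  0.002 -0.002  0.084  0.082  0.001]]
```

View pics/crop1.png

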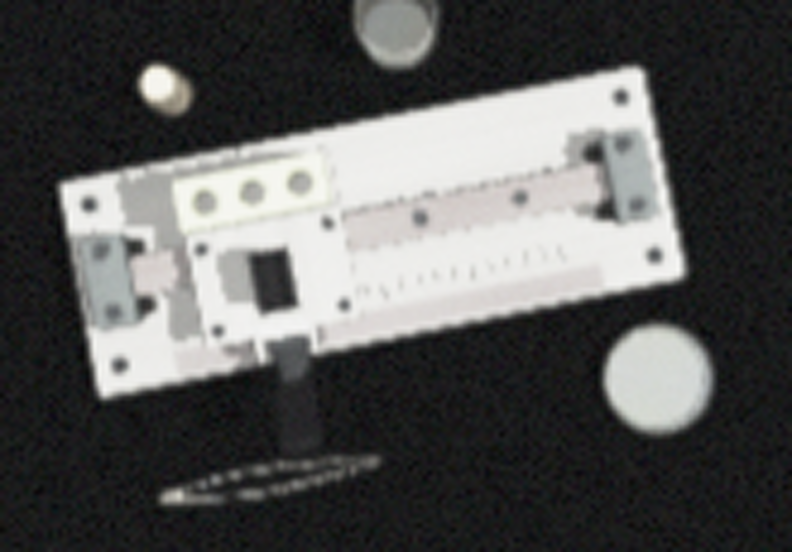

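The crop shows plinth corners at (60,185), (643,67), (687,277) and (103,398). The grip top is centred at (274,280) and the lever paddle is at about (298,400). The carriage stands a little short of the left bumpers.

Run:
```python
from h import *
c=cam('top')
f=lambda pts,z: world(c,*(np.array([[x/4.8+165-.4,y/4.8+150-.4] for x,y in pts]).T),z)
q=f([(60,185),(643,67),(687,277),(103,398)],.016); print(q.round(4)); ctr=q.mean(0)
r=cv2.minAreaRect((q[:,:2]*1000).astype(np.float32)); print(r)
yv=(q[0]-q[1]+q[3]-q[2])[:2]; yaw=np.arctan2(-yv[0],yv[1]); print('yaw',yaw)
Rm=np.array([[np.cos(yaw),-np.sin(yaw)],[np.sin(yaw),np.cos(yaw)]])
def loc(p): return ((p[:,:2]-ctr[:2])@Rm).round(4)
g=f([(274,280)],.09); print('grip',g,loc(g)); print('lever', loc(f([(298,400)],.075)))
print('forceps',f([(160,497),(380,460),(290,460),(250,500)],.008).round(3), 'dish',f([(658,380)],.01),'beaker',f([(397,20)],.05),'bottle',f([(160,85)],.045))
P=cloud(c);im=c['image'].astype(int)
s=P[190:225,205:240].reshape(-1,3);s=s[(s[:,2]>.086)&(s[:,2]<.094)];print(np.median(s,0),s.mean(0),loc(s.mean(0)[None]))
# tool yaw needed
from scipy.spatial.transform import Rotation as Ro
o=status.observe(); T=Ro.from_euler('xyz',o['tool_rot']); print(T.as_matrix().round(3))
tz=np.array([-np.sin(yaw),np.cos(yaw),0])
for sg in (1,-1):
    z=sg*tz; y=np.array([0,0,-1.]); x=np.cross(y,z); G=Ro.from_matrix(np.c_[x,y,z]); print(sg,(T.inv()*G).as_rotvec())
gm=g[0].copy(); gm[2]=.2
print('shift cm', (T.inv().apply(gm-o['tool_pos'])*100).round(2), ctr)
```

```text
[[0.5765 0.42   0.016 ]
 [0.6507 0.0992 0.016 ]
 [0.5346 0.0728 0.016 ]
 [0.4603 0.3919 0.016 ]]
((555.3294677734375, 246.13621520996094), (119.59061431884766, 329.26507568359375), 13.020386695861816)
yaw 0.2279922401525456
grip [[0.52597778 0.29353777 0.09      ]] [[-0.018  0.053]]
lever [[-0.0805  0.0543]]
forceps [[0.406 0.36  0.008]
 [0.429 0.24  0.008]
 [0.428 0.289 0.008]
 [0.406 0.311 0.008]] dish [[0.47732921 0.08703371 0.01      ]] beaker [[0.66770391 0.23578375 0.05      ]] bottle [[0.62982649 0.36228471 0.045     ]]
[0.52807123 0.29744808 0.08986756] [0.52715522 0.2973733  0.08968387] [[-0.016   0.0565]]
[[-0.932 -0.     0.361]
 [-0.361  0.001 -0.932]
 [-0.    -1.    -0.001]]
1 [-1.92125157e-04 -2.99976071e+00 -1.74923567e-03]
-1 [ 1.16429431e-03  1.41831432e-01 -1.27878839e-04]
shift cm [-59.64   2.7  -60.83] [0.5554956  0.24595981 0.016     ]
```

```bash
python3 -m pendant '[[[-59.6,6.7,-60.8,0,0.142,0,5],[-59.6,6.7,-60.8,0,0.142,0,5],[-59.6,6.7,-60.8,0,0.142,0,5],[-59.6,6.7,-60.8,0,0.142,0,5],[-59.6,6.7,-60.8,0,0.142,0,5],[-59.6,6.7,-60.8,0,0.142,0,5],[-59.6,6.7,-60.8,0,0.142,0,5],[-59.6,6.7,-60.8,0,0.142,0,5],[-59.6,6.7,-60.8,0,0.142,0,5],[-59.6,6.7,-60.8,0,0.142,0,5],[-59.6,6.7,-60.8,0,0.142,0,5],[-59.6,6.7,-60.8,0,0.142,0,5],[-59.6,6.7,-60.8,0,0.142,0,5],[-59.6,6.7,-60.8,0,0.142,0,5],[-59.6,6.7,-60.8,0,0.142,0,5],[-59.6,6.7,-60.8,0,0.142,0,5],[-59.6,6.7,-60.8,0,0.142,0,5],[-59.6,6.7,-60.8,0,0.142,0,5],[-59.6,6.7,-60.8,0,0.142,0,5],[-59.6,6.7,-60.8,0,0.142,0,5]]]' 20
python3 - <<'E'
from h import *
c=cam('wrist','w1.png')
P=cloud(c); np.save('w.npy',P)
m=(P[...,2]>.085)&(P[...,2]<.094)&(abs(P[...,0]-.526)<.03)&(abs(P[...,1]-.295)<.03)
q=P[m]; print(len(q)); 
if len(q): print(q.mean(0), cv2.minAreaRect((q[:,:2]*1000).astype(np.float32)))
print(status.observe()['tool_pos'],status.observe()['qpos'])
E
```

```text
time: 2.15
tool_pos: [0.5252, 0.2919, 0.1594]
tool_rot: [-1.57, -0.001, -2.914]
contact_force: [-0.6, -0.3, 0.1]
opening: 0.0501
526
[0.52724713 0.29697565 0.08868492] ((526.5804443359375, 296.9195251464844), (27.23531723022461, 15.00259780883789), 13.288924217224121)
[0.52537606 0.29156465 0.15977931] [ 3.79369716e-01  5.36720784e-01  1.40241680e+00 -4.42329629e-04
  1.20317338e+00  1.72348978e+00]
```

View pics/w1.png

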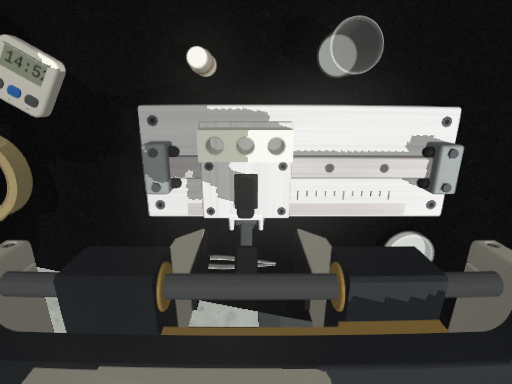

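The wrist view shows the grip tab at (246,190), the bumpers at (175,165) and (427,168), the lever at (247,250) and the forceps below it at (240,263). The close-up puts the grip at (0.5268, 0.297). I'll correct by 2–5 mm, descend and pinch.

```bash
python3 -m pendant '[[[-0.2,2,-0.5,0,0,0,5],[-0.2,5,-0.5,0,0,0,5],[-0.2,7,-0.5,0,0,0,5],[-0.2,8.5,-0.5,0,0,0,5],[-0.2,9.5,-0.5,0,0,0,5],[-0.2,9.9,-0.5,0,0,0,5],[-0.2,9.9,-0.5,0,0,0,5]]]' 30
python3 -m pendant '[[[0,0,0,0,0,0,3],[0,0,0,0,0,0,2],[0,0,0,0,0,0,1],[0,0,0,0,0,0,1],[0,0,0,0,0,0,1],[0,0,0,0,0,0,1],[0,0,0,0,0,0,1],[0,0,0,0,0,0,1]]]' 30
python3 -c "
from h import *
print(status.observe())"
```

```text
time: 2.9
tool_pos: [0.5267, 0.2975, 0.0609]
tool_rot: [-1.571, 0.0, -2.915]
contact_force: [-0.6, 0.4, 0.6]
opening: 0.0503
time: 3.7
tool_pos: [0.5267, 0.298, 0.0609]
tool_rot: [-1.571, 0.0, -2.914]
contact_force: [-1.1, -1.6, 2.0]
opening: 0.0141
{'time': 3.7, 'qpos': array([ 3.88483505e-01,  6.52813633e-01,  1.49501637e+00, -2.97623924e-04,
        9.93539173e-01,  1.73162105e+00]), 'qvel': array([-1.61810854e-05,  1.29388843e-03,  1.79687670e-04,  1.04485082e-03,
        3.94955152e-04, -1.38123734e-03]), 'joint_efforts': array([ 7.10038673e-01, -5.30098128e+01, -2.02942371e+01,  3.29760443e-01,
       -3.18976007e-01, -1.44410177e-02]), 'tool_pos': array([0.52667621, 0.2980254 , 0.06087507]), 'tool_rot': array([-1.57058589e+00,  2.60519824e-04, -2.91377145e+00]), 'contact_force': array([-1.11387128, -1.60905344,  2.00946777]), 'torque': array([-0.190735  , -0.01485192,  0.00592065]), 'opening': 0.014055643653514296}
```

```bash
{ python3 -m pendant '[[[0,0,-0.3,0,0,0,1]]]'
python3 -m pendant '[[[0,0,-0.3,0,0,0,1]]]'
python3 -m pendant '[[[0,0,-0.3,0,0,0,1]]]'
python3 -m pendant '[[[0,0,-0.3,0,0,0,1]]]'
python3 -m pendant '[[[0,0,-0.3,0,0,0,1]]]'
python3 -m pendant '[[[0,0,-0.3,0,0,0,1]]]'
python3 -m pendant '[[[0,0,-0.3,0,0,0,1]]]'
python3 -m pendant '[[[0,0,-0.2,0,0,0,1]]]'; } | grep -E 'pos|force' | paste - -
```

```text
tool_pos: [0.5261, 0.3006, 0.0609]	contact_force: [-0.8, -2.0, 2.7]
tool_pos: [0.5253, 0.3039, 0.0609]	contact_force: [-0.5, -1.6, 3.1]
tool_pos: [0.5246, 0.3071, 0.0609]	contact_force: [-0.1, -2.6, 3.8]
tool_pos: [0.5239, 0.3101, 0.0609]	contact_force: [0.4, -1.8, 4.4]
tool_pos: [0.5232, 0.3131, 0.0609]	contact_force: [0.3, -3.0, 4.1]
tool_pos: [0.5225, 0.316, 0.0609]	contact_force: [-0.9, -2.1, 4.8]
tool_pos: [0.5218, 0.3189, 0.0609]	contact_force: [0.6, -2.2, 4.8]
tool_pos: [0.5213, 0.3209, 0.0608]	contact_force: [-0.6, -2.3, 5.8]
```

```bash
{ python3 -m pendant '[[[0,0,-0.15,0,0,0,1]]]'
python3 -m pendant '[[[0,0,-0.1,0,0,0,1]]]'
python3 -m pendant '[[[0,0,-0.05,0,0,0,1]]]'; } | grep -E 'pos|force' | paste - -
```

```text
tool_pos: [0.521, 0.3224, 0.0609]	contact_force: [-1.1, -2.0, 5.7]
tool_pos: [0.5208, 0.3233, 0.0609]	contact_force: [-0.7, -1.1, 5.7]
tool_pos: [0.5207, 0.3238, 0.0609]	contact_force: [-0.7, -1.4, 4.6]
```

```bash
{ python3 -m pendant '[[[0,0,-0.06,0,0,0,1]]]'
python3 -m pendant '[[[0,0,-0.06,0,0,0,1]]]'
python3 -m pendant '[[[0,0,-0.06,0,0,0,1]]]'; } | grep -E 'pos|force' | paste - -
```

```text
tool_pos: [0.5206, 0.3243, 0.0609]	contact_force: [-0.7, -1.6, 4.5]
tool_pos: [0.5205, 0.3249, 0.0609]	contact_force: [-0.7, -2.0, 4.9]
tool_pos: [0.5203, 0.3254, 0.0609]	contact_force: [0.1, -3.0, 5.0]
```

```bash
{ python3 -m pendant '[[[0,0,-0.06,0,0,0,1]]]'
python3 -m pendant '[[[0,0,-0.06,0,0,0,1]]]'
python3 -m pendant '[[[0,0,-0.06,0,0,0,1]]]'; } | grep -E 'pos|force' | paste - -
```

```text
tool_pos: [0.5202, 0.326, 0.0609]	contact_force: [-0.1, -2.7, 5.1]
tool_pos: [0.5201, 0.3262, 0.0609]	contact_force: [0.5, -5.5, 5.8]
tool_pos: [0.5202, 0.3263, 0.0609]	contact_force: [0.6, -8.7, 6.5]
```

Left bumper touched: the force rises to about 9 N at rail y of about +86 mm. Now the stroke right.

```bash
S() { grep -E 'pos|force' | paste - - ; }; { python3 -m pendant '[[[0,0,0.3,0,0,0,1],[0,0,0.6,0,0,0,1],[0,0,0.9,0,0,0,1]]]'
python3 -m pendant '[[[0,0,0.3,0,0,0,1],[0,0,0.6,0,0,0,1],[0,0,0.9,0,0,0,1]]]'
python3 -m pendant '[[[0,0,0.3,0,0,0,1]]]'
python3 -m pendant '[[[0,0,0.3,0,0,0,1]]]'
python3 -m pendant '[[[0,0,0.3,0,0,0,1]]]'
python3 -m pendant '[[[0,0,0.3,0,0,0,1]]]'
python3 -m pendant '[[[0,0,0.3,0,0,0,1]]]'
python3 -m pendant '[[[0,0,0.3,0,0,0,1]]]'
python3 -m pendant '[[[0,0,0.3,0,0,0,1]]]'
python3 -m pendant '[[[0,0,0.3,0,0,0,1]]]'
python3 -m pendant '[[[0,0,0.3,0,0,0,1]]]'
python3 -m pendant '[[[0,0,0.3,0,0,0,1]]]'
python3 -m pendant '[[[0,0,0.3,0,0,0,1]]]'
python3 -m pendant '[[[0,0,0.3,0,0,0,1]]]'
python3 -m pendant '[[[0,0,0.3,0,0,0,1]]]'
python3 -m pendant '[[[0,0,0.3,0,0,0,1]]]'
python3 -m pendant '[[[0,0,0.3,0,0,0,1]]]'
python3 -m pendant '[[[0,0,0.3,0,0,0,1]]]'; } | S
```

```text
tool_pos: [0.5219, 0.3187, 0.0608]	contact_force: [-0.9, 3.1, 4.7]
tool_pos: [0.5239, 0.3098, 0.0608]	contact_force: [-2.6, 1.6, 5.2]
tool_pos: [0.5246, 0.3069, 0.0608]	contact_force: [-1.6, 1.7, 5.4]
tool_pos: [0.5253, 0.3039, 0.0608]	contact_force: [-1.4, 1.5, 4.3]
tool_pos: [0.526, 0.301, 0.0609]	contact_force: [-1.7, 2.2, 5.3]
tool_pos: [0.5266, 0.2981, 0.0609]	contact_force: [-1.0, 2.8, 5.5]
tool_pos: [0.5273, 0.2952, 0.0608]	contact_force: [-0.6, 2.7, 5.2]
tool_pos: [0.528, 0.2923, 0.0609]	contact_force: [-1.2, 2.1, 5.7]
tool_pos: [0.5287, 0.2893, 0.0609]	contact_force: [-1.9, 1.8, 4.7]
tool_pos: [0.5293, 0.2864, 0.0609]	contact_force: [-1.3, 2.5, 5.7]
tool_pos: [0.5301, 0.2834, 0.0609]	contact_force: [-0.7, 1.7, 5.7]
tool_pos: [0.5307, 0.2805, 0.0609]	contact_force: [-2.1, 2.8, 6.4]
tool_pos: [0.5314, 0.2776, 0.0609]	contact_force: [-1.1, 2.1, 5.2]
tool_pos: [0.5321, 0.2747, 0.0609]	contact_force: [-1.2, 3.2, 4.8]
tool_pos: [0.5327, 0.2718, 0.0608]	contact_force: [-1.0, 2.2, 5.5]
tool_pos: [0.5334, 0.2689, 0.0609]	contact_force: [-2.0, 1.4, 5.8]
tool_pos: [0.5341, 0.2659, 0.0609]	contact_force: [-1.0, 2.4, 5.1]
tool_pos: [0.5348, 0.263, 0.0609]	contact_force: [-1.3, 1.1, 5.3]
```

```bash
S() { grep -E 'pos|force' | paste - - ; }; { python3 -m pendant '[[[0,0,0.25,0,0,0,1]]]'
python3 -m pendant '[[[0,0,0.25,0,0,0,1]]]'
python3 -m pendant '[[[0,0,0.25,0,0,0,1]]]'
python3 -m pendant '[[[0,0,0.25,0,0,0,1]]]'
python3 -m pendant '[[[0,0,0.25,0,0,0,1]]]'
python3 -m pendant '[[[0,0,0.25,0,0,0,1]]]'
python3 -m pendant '[[[0,0,0.25,0,0,0,1]]]'
python3 -m pendant '[[[0,0,0.25,0,0,0,1]]]'
python3 -m pendant '[[[0,0,0.25,0,0,0,1]]]'
python3 -m pendant '[[[0,0,0.25,0,0,0,1]]]'
python3 -m pendant '[[[0,0,0.25,0,0,0,1]]]'
python3 -m pendant '[[[0,0,0.25,0,0,0,1]]]'
python3 -m pendant '[[[0,0,0.25,0,0,0,1]]]'
python3 -m pendant '[[[0,0,0.25,0,0,0,1]]]'
python3 -m pendant '[[[0,0,0.25,0,0,0,1]]]'
python3 -m pendant '[[[0,0,0.25,0,0,0,1]]]'
python3 -m pendant '[[[0,0,0.25,0,0,0,1]]]'
python3 -m pendant '[[[0,0,0.25,0,0,0,1]]]'
python3 -m pendant '[[[0,0,0.25,0,0,0,1]]]'
python3 -m pendant '[[[0,0,0.25,0,0,0,1]]]'
python3 -m pendant '[[[0,0,0.25,0,0,0,1]]]'
python3 -m pendant '[[[0,0,0.25,0,0,0,1]]]'
python3 -m pendant '[[[0,0,0.25,0,0,0,1]]]'
python3 -m pendant '[[[0,0,0.25,0,0,0,1]]]'; } | S
```

```text
tool_pos: [0.5353, 0.2605, 0.0609]	contact_force: [-1.3, 2.3, 5.1]
tool_pos: [0.5359, 0.2581, 0.0608]	contact_force: [-1.9, 1.7, 5.9]
tool_pos: [0.5365, 0.2557, 0.0608]	contact_force: [-1.8, 1.6, 5.4]
tool_pos: [0.537, 0.2532, 0.0608]	contact_force: [-1.3, 2.2, 5.1]
tool_pos: [0.5376, 0.2508, 0.0609]	contact_force: [-1.4, 1.4, 5.0]
tool_pos: [0.5381, 0.2483, 0.0608]	contact_force: [-0.5, 2.3, 5.8]
tool_pos: [0.5387, 0.2459, 0.0609]	contact_force: [-0.4, 1.9, 5.4]
tool_pos: [0.5393, 0.2435, 0.0608]	contact_force: [-1.0, 2.5, 5.1]
tool_pos: [0.5399, 0.2411, 0.0609]	contact_force: [-1.6, 1.4, 6.0]
tool_pos: [0.5404, 0.2387, 0.0609]	contact_force: [-2.3, 4.1, 6.0]
tool_pos: [0.5408, 0.237, 0.0609]	contact_force: [-3.2, 8.8, 4.6]
tool_pos: [0.5411, 0.2355, 0.0609]	contact_force: [-3.6, 12.2, 5.3]
tool_pos: [0.5416, 0.2336, 0.0609]	contact_force: [-4.1, 12.9, 4.8]
tool_pos: [0.5421, 0.2313, 0.0609]	contact_force: [-3.9, 13.4, 4.9]
tool_pos: [0.5426, 0.2289, 0.0609]	contact_force: [-3.1, 12.8, 4.8]
tool_pos: [0.5432, 0.2265, 0.0609]	contact_force: [-2.4, 12.0, 4.7]
tool_pos: [0.544, 0.2229, 0.0609]	contact_force: [-1.6, 2.3, 5.4]
tool_pos: [0.5448, 0.2195, 0.0609]	contact_force: [-1.1, 2.5, 6.0]
tool_pos: [0.5455, 0.2168, 0.0608]	contact_force: [-1.4, 2.4, 6.6]
tool_pos: [0.546, 0.2143, 0.0608]	contact_force: [-1.3, 0.6, 5.3]
tool_pos: [0.5466, 0.2118, 0.0609]	contact_force: [-1.8, 2.5, 5.1]
tool_pos: [0.5472, 0.2094, 0.0608]	contact_force: [-2.0, 2.5, 5.0]
tool_pos: [0.5477, 0.2069, 0.0608]	contact_force: [-1.4, 2.0, 5.4]
tool_pos: [0.5483, 0.2045, 0.0609]	contact_force: [-1.6, 1.9, 6.2]
```

The drag runs from TCP y of about 0.238 to 0.2245, which is about 14 mm along the rail. Continuing to the right bumpers.

```bash
S() { grep -E 'pos|force' | paste - - ; }; { python3 -m pendant '[[[0,0,0.3,0,0,0,1]]]'
python3 -m pendant '[[[0,0,0.3,0,0,0,1]]]'
python3 -m pendant '[[[0,0,0.3,0,0,0,1]]]'
python3 -m pendant '[[[0,0,0.3,0,0,0,1]]]'
python3 -m pendant '[[[0,0,0.3,0,0,0,1]]]'
python3 -m pendant '[[[0,0,0.3,0,0,0,1]]]'
python3 -m pendant '[[[0,0,0.3,0,0,0,1]]]'
python3 -m pendant '[[[0,0,0.3,0,0,0,1]]]'
python3 -m pendant '[[[0,0,0.3,0,0,0,1]]]'
python3 -m pendant '[[[0,0,0.3,0,0,0,1]]]'
python3 -m pendant '[[[0,0,0.3,0,0,0,1]]]'
python3 -m pendant '[[[0,0,0.3,0,0,0,1]]]'
python3 -m pendant '[[[0,0,0.3,0,0,0,1]]]'
python3 -m pendant '[[[0,0,0.2,0,0,0,1]]]'
python3 -m pendant '[[[0,0,0.1,0,0,0,1]]]'
python3 -m pendant '[[[0,0,0.06,0,0,0,1]]]'
python3 -m pendant '[[[0,0,0.06,0,0,0,1]]]'; } | S
```

```text
tool_pos: [0.549, 0.2016, 0.0608]	contact_force: [-0.9, 2.4, 5.5]
tool_pos: [0.5497, 0.1987, 0.0609]	contact_force: [-0.9, 2.5, 6.3]
tool_pos: [0.5503, 0.1957, 0.0608]	contact_force: [-1.8, 2.2, 4.8]
tool_pos: [0.551, 0.1928, 0.0609]	contact_force: [-0.6, 2.2, 5.9]
tool_pos: [0.5517, 0.1899, 0.0608]	contact_force: [-1.7, 2.0, 5.4]
tool_pos: [0.5523, 0.1869, 0.0608]	contact_force: [-2.2, 2.3, 4.7]
tool_pos: [0.553, 0.184, 0.0609]	contact_force: [-0.8, 0.7, 5.7]
tool_pos: [0.5537, 0.1811, 0.0609]	contact_force: [-2.0, 1.8, 6.0]
tool_pos: [0.5544, 0.1782, 0.0608]	contact_force: [-1.7, 3.5, 5.4]
tool_pos: [0.5551, 0.1753, 0.0608]	contact_force: [-1.8, 1.8, 5.2]
tool_pos: [0.5557, 0.1723, 0.0608]	contact_force: [-1.4, 2.5, 6.5]
tool_pos: [0.5564, 0.1694, 0.0608]	contact_force: [-0.9, 1.9, 6.2]
tool_pos: [0.5571, 0.1665, 0.0608]	contact_force: [-1.2, 2.1, 6.2]
tool_pos: [0.5576, 0.1644, 0.0608]	contact_force: [-1.5, 1.7, 5.2]
tool_pos: [0.5578, 0.1634, 0.0609]	contact_force: [-1.6, 2.3, 5.0]
tool_pos: [0.5579, 0.1629, 0.0609]	contact_force: [-1.2, 1.8, 6.0]
tool_pos: [0.558, 0.1624, 0.0608]	contact_force: [-1.9, 1.3, 5.7]
```

```bash
S() { grep -E 'pos|force' | paste - - ; }; { python3 -m pendant '[[[0,0,0.06,0,0,0,1]]]'
python3 -m pendant '[[[0,0,0.06,0,0,0,1]]]'
python3 -m pendant '[[[0,0,0.06,0,0,0,1]]]'
python3 -m pendant '[[[0,0,0.06,0,0,0,1]]]'; } | S
```

```text
tool_pos: [0.5582, 0.1618, 0.0609]	contact_force: [-1.8, 2.0, 5.7]
tool_pos: [0.5583, 0.1612, 0.0608]	contact_force: [-1.9, 1.6, 6.6]
tool_pos: [0.5585, 0.1607, 0.0608]	contact_force: [-1.6, 2.0, 6.4]
tool_pos: [0.5586, 0.1601, 0.0608]	contact_force: [-1.7, 3.1, 5.6]
```

```bash
S() { grep -E 'pos|force' | paste - - ; }; { python3 -m pendant '[[[0,0,0.06,0,0,0,1]]]'
python3 -m pendant '[[[0,0,0.06,0,0,0,1]]]'; } | S
```

```text
tool_pos: [0.5586, 0.16, 0.0608]	contact_force: [-0.9, 4.9, 6.0]
tool_pos: [0.5586, 0.1599, 0.0608]	contact_force: [-2.4, 8.1, 5.9]
```

Right bumpers touched at about 8 N, and total travel is ±85.2 mm, which matches. Returning to the patch with fine steps from the right.

```bash
S() { grep -E 'pos|force' | paste - - ; }; { python3 -m pendant '[[[0,0,-0.4,0,0,0,1],[0,0,-0.8,0,0,0,1],[0,0,-1.2,0,0,0,1],[0,0,-1.6,0,0,0,1],[0,0,-2,0,0,0,1],[0,0,-2.4,0,0,0,1],[0,0,-2.8,0,0,0,1],[0,0,-3.2,0,0,0,1],[0,0,-3.6,0,0,0,1],[0,0,-4,0,0,0,1],[0,0,-4.4,0,0,0,1],[0,0,-4.8,0,0,0,1],[0,0,-5.2,0,0,0,1],[0,0,-5.6,0,0,0,1],[0,0,-5.9,0,0,0,1]]]'
python3 -m pendant '[[[0,0,-0.15,0,0,0,1]]]'
python3 -m pendant '[[[0,0,-0.15,0,0,0,1]]]'
python3 -m pendant '[[[0,0,-0.15,0,0,0,1]]]'
python3 -m pendant '[[[0,0,-0.15,0,0,0,1]]]'
python3 -m pendant '[[[0,0,-0.15,0,0,0,1]]]'
python3 -m pendant '[[[0,0,-0.15,0,0,0,1]]]'
python3 -m pendant '[[[0,0,-0.15,0,0,0,1]]]'
python3 -m pendant '[[[0,0,-0.15,0,0,0,1]]]'; } | S
```

```text
tool_pos: [0.5457, 0.2157, 0.0608]	contact_force: [-0.5, -2.5, 6.3]
tool_pos: [0.5454, 0.2172, 0.0608]	contact_force: [-0.6, -2.0, 6.1]
tool_pos: [0.5451, 0.2186, 0.0608]	contact_force: [-0.3, -2.8, 5.6]
tool_pos: [0.5447, 0.2199, 0.0609]	contact_force: [-0.5, -2.4, 6.8]
tool_pos: [0.5444, 0.2212, 0.0608]	contact_force: [0.2, -4.7, 6.5]
tool_pos: [0.5442, 0.2222, 0.0608]	contact_force: [0.5, -7.1, 5.7]
tool_pos: [0.544, 0.2231, 0.0609]	contact_force: [0.7, -9.5, 7.0]
tool_pos: [0.5438, 0.2239, 0.0609]	contact_force: [0.6, -12.2, 6.9]
tool_pos: [0.5436, 0.2249, 0.0609]	contact_force: [1.0, -13.8, 6.8]
```

```bash
S() { grep -E 'time|pos|force' | paste - - - ; }; { python3 -m pendant '[[[0,0,-0.15,0,0,0,1]]]'
python3 -m pendant '[[[0,0,-0.15,0,0,0,1]]]'
python3 -m pendant '[[[0,0,-0.15,0,0,0,1]]]'
python3 -m pendant '[[[0,0,-0.12,0,0,0,1],[0,0,-0.12,0,0,0,1]]]'; } | S
```

```text
time: 14.7	tool_pos: [0.5433, 0.2262, 0.0609]	contact_force: [0.5, -14.5, 6.4]
time: 14.8	tool_pos: [0.543, 0.2275, 0.0609]	contact_force: [1.6, -14.9, 6.2]
time: 14.9	tool_pos: [0.5426, 0.229, 0.0609]	contact_force: [1.4, -15.5, 7.3]
time: 15.1	tool_pos: [0.5422, 0.2307, 0.0609]	contact_force: [0.8, -10.1, 6.8]
```

```bash
S() { grep -E 'time|pos|force|open' | paste - - - - ; }; { python3 -m pendant '[[[0,0,0.08,0,0,0,1],[0,0,0.08,0,0,0,1]]]'
python3 -m pendant '[[[0,0,0,0,0,0,1.6],[0,0,0,0,0,0,2],[0,0,0,0,0,0,3],[0,0,0,0,0,0,3],[0,0,0,0,0,0,3]]]'
python3 -m pendant '[[[0,-1,0,0,0,0,3],[0,-3,0,0,0,0,3],[0,-6,0,0,0,0,3],[0,-8,0,0,0,0,3],[0,-9,0,0,0,0,3],[0,-9,0,0,0,0,3]]]'; } | S
python3 - <<'E'
from h import *
c=cam('wrist','w2.png'); P=cloud(c)
m=(P[...,2]>.085)&(P[...,2]<.094)&(abs(P[...,0]-.542)<.03)&(abs(P[...,1]-.231)<.03)
q=P[m]; print(len(q),q.mean(0), cv2.minAreaRect((q[:,:2]*1000).astype(np.float32)))
t=cam('top'); Q=cloud(t)
for n,A in (('wrist',P),('top',Q)):
    # lever points in carriage frame: grip is at local x -.018
    yaw=.229; rx=np.array([np.cos(yaw),np.sin(yaw)]); ry=np.array([-np.sin(yaw),np.cos(yaw)])
    d=A[...,:2]-np.array([.542,.2305]); lx=d@rx-.018; ly=d@ry
    for x in (-.07,-.08,-.09,-.1,-.11):
        k=(abs(lx-x)<.003)&(abs(ly)<.03)&(A[...,2]>.03)
        if k.any(): print(n,x,k.sum(),np.median(A[...,2][k]).round(4),ly[k].min().round(4),ly[k].max().round(4))
E
```

```text
time: 15.3	tool_pos: [0.5422, 0.2308, 0.0609]	contact_force: [-1.0, -7.7, 6.5]	opening: 0.0138
time: 15.8	tool_pos: [0.5415, 0.2328, 0.0604]	contact_force: [-0.9, 0.3, 0.2]	opening: 0.0299
time: 16.4	tool_pos: [0.5425, 0.2328, 0.1524]	contact_force: [-0.1, 0.5, -0.1]	opening: 0.0301
549 [0.54250894 0.23089057 0.08862426] ((541.960205078125, 230.6109161376953), (27.268400192260742, 14.9271821975708), 12.665560722351074)
wrist -0.07 121 0.0598 -0.0087 0.0085
wrist -0.08 196 0.0688 -0.0106 0.0113
wrist -0.09 3 0.0707 -0.0104 0.0112
top -0.07 14 0.064 -0.007 0.0082
top -0.08 21 0.0712 -0.01 0.01
top -0.09 22 0.0797 -0.009 0.0114
top -0.1 23 0.0853 -0.0095 0.0117
```

View pics/w2.png

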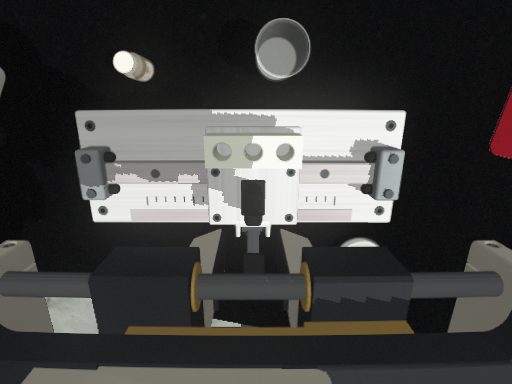

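The wrist view shows the carriage standing at the patch, with the grip at (253,200), the scale beside it and the lever below at (253,250). The grip measures (0.542, 0.2306), so it stayed put on release. Next I close the fingers, move over the lever and press.

```bash
S() { grep -E 'time|pos|force|open' | paste - - - - ; }; { python3 -m pendant '[[[3.7,0,0.15,0,0,0,0],[7.4,0,0.15,0,0,0,0],[7.4,0,0.15,0,0,0,0],[7.4,0,0.15,0,0,0,0],[7.4,0,0.15,0,0,0,0],[7.4,0,0.15,0,0,0,0],[7.4,0,0.15,0,0,0,0]]]' 20
python3 -m pendant '[[[0,2,0,0,0,0,0],[0,4,0,0,0,0,0],[0,5.2,0,0,0,0,0],[0,5.8,0,0,0,0,0],[0,6.3,0,0,0,0,0],[0,6.8,0,0,0,0,0]]]'
python3 -m pendant '[[[0,0.5,0,0,0,0,0],[0,1,0,0,0,0,0]]]'; } | S
```

```text
time: 17.2	tool_pos: [0.4706, 0.2145, 0.1504]	contact_force: [0.4, 0.0, 0.3]	opening: 0.0006
time: 17.8	tool_pos: [0.4707, 0.2146, 0.083]	contact_force: [0.3, 0.6, 1.8]	opening: 0.0003
time: 18.0	tool_pos: [0.4704, 0.2145, 0.0729]	contact_force: [-0.1, -0.5, 3.1]	opening: 0.0005
```

Contact at 2–3 N as expected; pressing on in small steps.

```bash
S() { grep -E 'time|pos|force|open' | paste - - - - ; }; { python3 -m pendant '[[[0,0.5,0,0,0,0,0],[0,1,0,0,0,0,0]]]'
python3 -m pendant '[[[0,0.5,0,0,0,0,0],[0,1,0,0,0,0,0]]]'
python3 -m pendant '[[[0,0.3,0,0,0,0,0]]]'
python3 -m pendant '[[[0,0.2,0,0,0,0,0]]]'
python3 -m pendant '[[[0,0.1,0,0,0,0,0],[0,0.1,0,0,0,0,0]]]'; } | S
```

```text
time: 18.2	tool_pos: [0.4699, 0.2144, 0.0626]	contact_force: [-2.2, -0.7, 8.1]	opening: 0.0005
time: 18.4	tool_pos: [0.4689, 0.2142, 0.0528]	contact_force: [-10.3, -2.6, 20.7]	opening: 0.0005
time: 18.5	tool_pos: [0.4691, 0.2142, 0.0494]	contact_force: [-3.4, -0.4, 5.2]	opening: 0.0002
time: 18.6	tool_pos: [0.4694, 0.2142, 0.0473]	contact_force: [-2.7, 0.7, 3.3]	opening: 0.0006
time: 18.8	tool_pos: [0.4697, 0.2143, 0.0465]	contact_force: [-1.6, -0.3, 2.8]	opening: 0.0006
```

```bash
S() { grep -E 'time|pos|force|open' | paste - - - - ; }; { python3 -m pendant '[[[0,0.08,0,0,0,0,0],[0,0.08,0,0,0,0,0]]]'
python3 -m pendant '[[[0,0.08,0,0,0,0,0],[0,0.08,0,0,0,0,0]]]'; } | S
```

```text
time: 19.0	tool_pos: [0.4698, 0.2144, 0.0463]	contact_force: [-2.9, -2.5, 7.8]	opening: 0.0005
time: 19.2	tool_pos: [0.4698, 0.2145, 0.046]	contact_force: [-6.1, -1.0, 14.2]	opening: 0.0005
```

The lever is at its end stop, level at 46 mm with 14 N. Lifting off clear and checking.

```bash
S() { grep -E 'time|pos|force|open' | paste - - - - ; }; { python3 -m pendant '[[[0,-1,0,0,0,0,0],[0,-4,0,0,0,0,0],[0,-8,0,0,0,0,0],[0,-12,0,0,0,0,0],[4,-16,12,0,0,0,0],[4,-18,17,0,0,0,0],[4,-18,22,0,0,0,0],[4,-18,26,0,0,0,0],[4,-18,26,0,0,0,0],[4,-18,26,0,0,0,0],[4,-18,26,0,0,0,0]]]'; } | S
python3 - <<'E'
from h import *
c=cam('top','top2.png'); A=cloud(c); cam('scene','scene2.png')
m=(A[...,2]>.085)&(A[...,2]<.094)&(abs(A[...,0]-.542)<.03)&(abs(A[...,1]-.231)<.03)
q=A[m]; print(len(q),q.mean(0))
yaw=.229; rx=np.array([np.cos(yaw),np.sin(yaw)]); ry=np.array([-np.sin(yaw),np.cos(yaw)])
d=A[...,:2]-np.array([.542,.2305]); lx=d@rx-.018; ly=d@ry
for x in (-.07,-.08,-.09,-.1,-.11,-.118):
    k=(abs(lx-x)<.003)&(abs(ly)<.015)&(A[...,2]>.03)
    if k.any(): print(x,k.sum(),np.median(A[...,2][k]).round(4))
im=cv2.imread('pics/top2.png'); a=cv2.imread('pics/top1.png')[130:270,80:330]
cv2.imwrite('pics/cmp.png',cv2.resize(np.vstack([a,im[130:270,80:330]]),None,fx=2.1,fy=2.1))
E
```

```text
time: 20.3	tool_pos: [0.4906, -0.051, 0.2257]	contact_force: [-0.3, 0.1, 0.0]	opening: 0.0005
65 [0.54228129 0.23157226 0.08991608]
-0.07 11 0.0453
-0.08 17 0.0449
-0.09 19 0.0465
-0.1 20 0.0466
-0.11 20 0.0462
-0.118 14 0.0455
```

View pics/cmp.png

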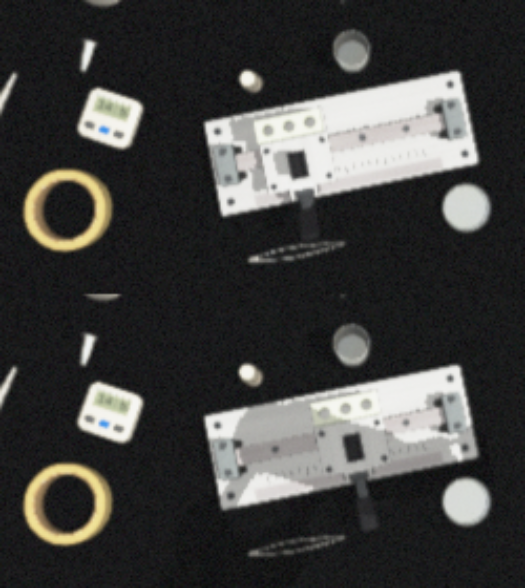

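The before/after pair shows the carriage parked around (352,447) with the lever flat and level at 45–46 mm all along. The dish, forceps, beaker, bottle and timer haven't moved. The grip is at y = 0.2316, about 1.5 mm from the patch centre estimate of 0.230. Handing in.

```bash
python3 -c "
from cell import robot
print(robot.hand_in())"
```

```text
the job is handed in; nothing more can be done
None
```

The carriage is parked on the tight spot with the brake lever pressed flat. I handed the job in at about 20 s, with the arm clear of everything.

- **Stroke:** I moved the carriage left until it touched the bumpers at about 9 N, then right until it touched at about 8 N. The measured travel was ±85 mm, as the task stated.
- **Tight spot:** The drag rose from about 2 N to 12–15 N over a stretch of about 14 mm. Its middle is about 13 mm to the right of mid travel, and I felt it from both directions.
- **Parked position:** In my last check the carriage stood about 1–1.5 mm from that middle, against a tight zone of ±7 mm. It had not moved when I released it.
- **Brake:** The lever peaked at about 23 N total on the way down, more than the "few newtons" stated. I then pressed it against its stop with about 14 N. It stayed level at 45–46 mm after I let go. I did not push the carriage to test that it was locked.
- **Bystanders:** Before and after pictures show no movement of the dish, forceps, beaker, bottle or timer. The conical tube was outside that picture crop, so I didn't check it; the arm did not go near it at bench height.

No checks failed or disagreed.

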